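# Push the kit box through the gate and up to the stop

## Robot

A 6-joint arm with a two-finger parallel gripper is mounted at the origin on the work surface. World frame = base frame: x ahead of the robot, y to its left, z up, the work surface at z = 0. Lengths are in m, angles in rad, forces in N, time in s.
With the tool pointing down it reaches from about 0.35 to 0.975 m from the base axis. Payload 4.9 kg.
Tool frame: the origin (TCP) lies on the centre line of the jaws, within the pads' length; the fingertips stand 11 mm ahead of it and the grasp point (between the pads) lies 8 mm behind it; z points along the fingers, y is the direction in which the jaws open and shut (so a half turn about z gives the same grasp; the last joint's range is limited). The gripper opens to 85 mm and grips with 20 to 120 N. Pads are 22 mm wide; open, the fingers measure 114 mm over their backs; the gripper's body (76 mm by 85 mm) begins 54 mm behind the grasp point. The pads swing forward as they close: fully open they stand 13 mm farther back than shut.
Start: joints at [-1.325, 0.053, 1.613, -0, 1.476, -0.119], TCP at [0.223, -0.584, 0.242] pointing down, gripper open.
Joint ranges: [-3.01, 3.01], [-1.01, 2.22], [0.06, 2.58], [-1.02, 4.17], [0.09, 2.62], [-3.14, 3.14]. Speed limits (rad/s): [2.57, 2.57, 3.14, 3.14, 3.14, 3.14].

## Interface

Orientations are given as a rotation vector (axis times angle).
In Python, from station import ctrl gives the robot as it stands.
- The arm moves only by the shell command python3 -m crank 'ROWS' [OPENING] [FORCE]. ROWS is JSON, a list of rows, each an object of numbers: "x", "y", "z": the shift along the tool's x, y, z as a fraction of full scale; "roll": the turn about the tool's z as a fraction of full scale. In form: [{"x": .., "y": .., "z": .., "roll": ..}, ...]. A call has 1 to 10 rows; each row shifts and turns the commanded pose from where the row before left it, along the tool's axes as they then stand; what a row does not reach is not made up. Full scale, the value 1, is 0.06 m for a shift and 0.12 rad for a turn. A row lasts 1/8 s, in which the tool goes at most 62.5 mm and 10.7 degrees, less where a joint would pass 70% of its speed; a pose out of reach is approached as far as the arm can. A call with a number of a shift or a turn outside -1 to 1 is refused whole. A call with a gripper value outside its range is refused whole. OPENING is the closure, from 0 (fully open) to 1 (shut), set as the call begins (- or left out, the last holds). The fingers move at their own pace and stop on an object; FORCE is the grip in N (left out, the last holds). Time passes only in rows, so rows that do not move let the fingers close. It gives the time, the measured TCP pose, the force and the opening at its end, in the units of the state.
- ctrl.get_obs(): the state, without advancing time (a new reading comes with each control period).
- ctrl.get_image(name): name is "scene" or "top"; returns a dict with "img" (400x640x3 uint8, red, green, blue), "K" (3x3 intrinsics, pixels), "rvec" (rotation vector, rad) and "tvec" (3), from world to camera coordinates, as OpenCV has them. Camera axes: x right, y down, z forward; pixel columns grow to the right and rows downward; lengths in m; the calibration is good to about 2 mm. A picture is of the moment at which its call begins. There is no depth.
- ctrl.finish_job(): hands the job in, once; it reports no verdict.
The state is a dict: "t": time; "q": joint angles; "dq": joint speeds; "effort": joint torques, N m; "tool_pos": TCP position; "tool_rot": TCP orientation; "contact_force": force on the tool from outside, world axes, zero at the start; "wrist_torque": the same for the moment, N m; "opening": finger opening in m.
Only numpy, scipy, OpenCV 4.12 (cv2) and the standard library are available. Lean on these libraries where they do the work, as an engineer would, in place of code of your own. Each camera call takes 0.05 s, during which the arm holds its last target.

## Task

Push the lidded grey kit box across the bench, through the narrow gap between the two bolted-down steel posts, until its front end lies flat against the steel stop bar behind them. Only push it with the fingers: it stays down on the bench all the way, never lifted or tipped, and goes between the posts, not around them. Leave the other things on the bench where they are, and take the hand clear at the end.

Things in the scene. Friction and masses are not known exactly. Their poses are not given: they have to be found in the camera images.
- box_center (a point): Centre of the kit box: a closed grey plastic box with a lid, a black seam line and a white card on the lid; 120 mm long (x axis), 90 mm wide (y axis), 50 mm high, its sides flat and upright. This point is 25 mm above the bench. It starts on the robot's left (+y) of the gate, up to 0.17 m off its centre line and 0.55 rad askew to it. Either end may lead.
- kit_box: The same kit box; this origin is the centre of its underside. It is loose, weighs 0.4 to 0.85 kg and slides on the bench under a push of some newtons.
- gate: The fixed steel gate. Origin on the bench mid-way between the two posts; x is the way the box is to go through (roughly world -y), y across the gap, z up. Round steel posts, 30 mm in diameter, 45 mm high, stand at x = 0, y = +64 and -64 mm, leaving a 98 mm gap. Steel strips 4 mm high run from the posts to the stop along y = +-70 to +-94 mm; between them is bare bench.
- stop_face (a point): Middle of the stop bar's face towards the posts, at x = 155 mm, 15 mm up in the gate's frame (same axes). The bar is fixed dark steel, 30 mm high, 20 mm thick, 188 mm long across the lane. The box is home when its centre is 60 mm short of this face (x = 95 mm in the gate's frame).
- fitting_big: Loose bystander: turned steel tube fitting standing upright, 40 mm in diameter, 60 mm high, beside the gate; origin under its centre.
- fitting_small: Loose bystander: turned steel tube fitting standing upright, 30 mm in diameter, 45 mm high, beside the gate; origin under its centre.
- flange: Loose bystander: flat steel ring, 64 mm outside, 28 mm hole, 18 mm high; origin under its centre.
- jar: Loose bystander: small jar with black cap, 56 mm in diameter, 70 mm high; origin under its centre.
- spanner: Loose bystander: steel spanner about 180 mm long lying on the bench along its x axis; origin under its middle.
- plug: Loose bystander: black plastic plug, 44 mm in diameter, 30 mm high; origin under its centre.
- mug: Loose bystander: white mug, 80 mm in diameter, 90 mm high; origin under its centre.
There are look-alikes about, which are no part of the job. Of the things that look like the kit_box, take the one that is farthest to the robot's right at the start.

How it is judged:
On the way, in this order (a step that is already met when the one before it is completed fails the run):
1. the box is in the gap between the two posts, flat on the bench (x of box_center in the frame of gate between -0.035 and 0.035 m and y of box_center in the frame of gate between -0.02 and 0.02 m and height (world z) of box_center below 0.032 m), for 0.1 s.
2. the box lies flat against the stop bar (x of box_center in the frame of gate above 0.0905 m and y of box_center in the frame of gate between -0.025 and 0.025 m and angle between the x axis of box_center and the x axis of gate, either way round below 0.05 rad and angle between box_center's own z axis and vertical below 0.03 rad), for 0.2 s.
At the end, for the whole second after the job is handed in: The box stands on the bench past the posts, its front end within 4.5 mm of the stop bar and parallel to it within 0.05 rad, within 25 mm of the lane's centre line, at rest (all of step 2 and height (world z) of box_center between 0.02 and 0.03 m and linear speed of kit_box below 0.01 m/s); the robot touches nothing.
It fails at once if the box is lifted off the bench or tipped (10 mm, 0.15 rad) (height (world z) of box_center above 0.035 m or angle between box_center's own z axis and vertical above 0.15 rad).
It fails at once if the box goes round the outside of the posts (x of box_center in the frame of gate above 0 m and (y of box_center in the frame of gate above 0.06 m or y of box_center in the frame of gate below -0.06 m)).
It fails at once if a bystander is moved more than 25 mm (distance of any of fitting_big, fitting_small, flange, jar, spanner, plug, mug from where it was at the start of the episode above 0.025 m).
It also fails if it takes over 64 s, if anything falls off the work surface, if the arm or the gripper's body presses on something with over 40 N, if the wrist force passes 120 N, or if a joint passes its speed limit or range.

## Working session

There is one attempt and no reset: what is moved stays moved. The work goes in short steps, Python scripts to look and compute and a shell command to move; the robot and the scene stay as the last step left them, time stands still between calls to the robot, and variables do not carry over. Pictures are saved under pics/ and viewed, and the job is handed in when it is done.

```bash
ls; mkdir -p pics; python3 - <<'E'
from station import ctrl
import cv2
for n in ("scene","top"):
    d=ctrl.get_image(n); cv2.imwrite(f"pics/{n}0.png",d["img"][:,:,::-1]); print(n,d["K"].tolist(),d["rvec"],d["tvec"])
o=ctrl.get_obs(); print(o)
E
```

```text
pics
scene [[440.6216579180637, 0.0, 320.2679917361578], [0.0, 440.6216579180637, 207.89709446016371], [0.0, 0.0, 1.0]] [ 2.36870026  0.81794834 -0.28529648] [-0.40699507 -0.20088769  1.41750316]
top [[471.44265959822235, 0.0, 320.5608551470899], [0.0, 471.44265959822235, 194.9564800667375], [0.0, 0.0, 1.0]] [ 2.13577984 -2.16301777  0.13689405] [0.01908274 0.49987859 1.51466366]
{'t': 0.1, 'q': array([-1.32499693e+00,  5.32837047e-02,  1.61415824e+00, -2.44512065e-05,
        1.47602975e+00, -1.18973572e-01]), 'dq': array([-0.00085914, -0.00357803, -0.00256177, -0.00066735, -0.00151801,
       -0.00067981]), 'effort': array([-2.38977145e-04, -3.94908893e+01, -3.71360886e+01, -1.48315103e-04,
        3.94315110e-03,  7.13985415e-06]), 'tool_pos': array([ 0.22283502, -0.58333456,  0.24118946]), 'tool_rot': array([-3.08764176e+00, -5.69476366e-01,  2.25064025e-04]), 'contact_force': array([-0.25049055,  0.35888338,  0.66933056]), 'wrist_torque': array([-0.05389537, -0.01166329, -0.05152235]), 'opening': 0.08545857871804081}
```

View pics/top0.png

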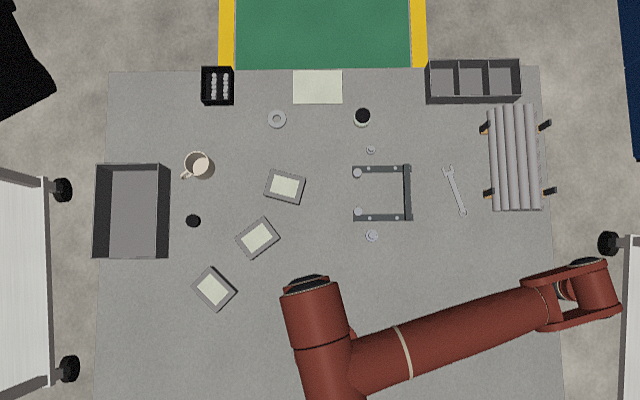

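View pics/scene0.png

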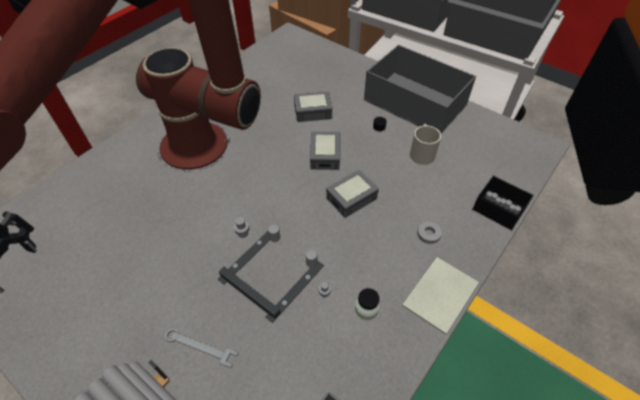

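The top view has image right as −y and up as +x. The target is the rightmost box, at about (285,187). The posts are at (357,172) and (357,214), and the stop bar is at x≈408. Next I'll zoom in for precise pixels.

```bash
python3 - <<'E'
import cv2
im=cv2.imread("pics/top0.png")
a=cv2.resize(im[155:215,250:320],None,fx=8,fy=8,interpolation=cv2.INTER_CUBIC); cv2.imwrite("pics/c1.png",a[:480])
a=cv2.resize(im[140:245,340:420],None,fx=5.7,fy=5.7,interpolation=cv2.INTER_CUBIC); cv2.imwrite("pics/c2.png",a)
E
```

```text
(no output)
```

View pics/c1.png

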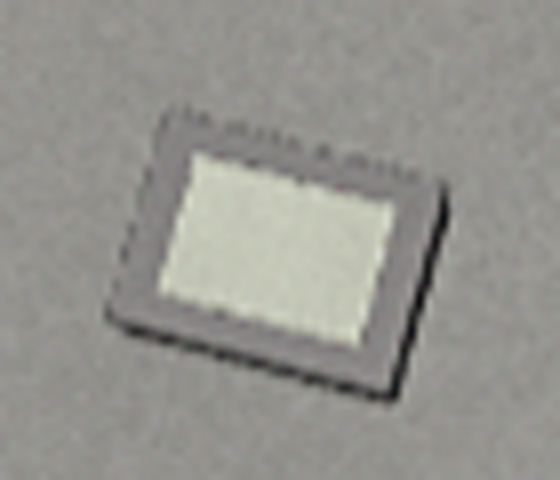

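View pics/c2.png

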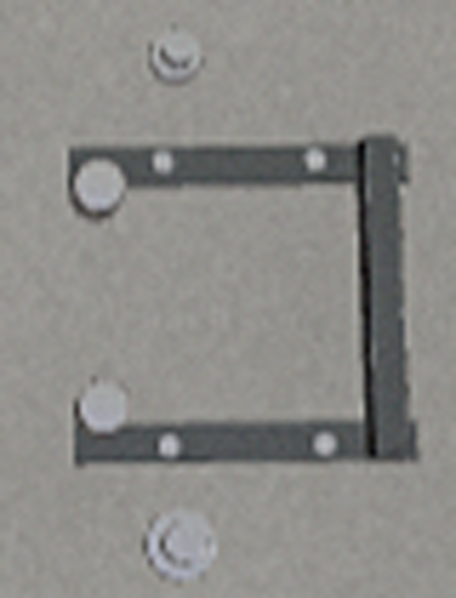

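```bash
cat > h.py <<'E'
from station import ctrl
import cv2, numpy as np
def w2p(d,P):
    p,_=cv2.projectPoints(np.array(P,float).reshape(-1,1,3),d["rvec"],d["tvec"],d["K"],None); return p[:,0]
def p2w(d,px,z):
    R=cv2.Rodrigues(np.array(d["rvec"]))[0]; t=np.array(d["tvec"]); C=-R.T@t
    px=np.array(px,float).reshape(-1,2)
    r=np.c_[(px-[d["K"][0][2],d["K"][1][2]])/d["K"][0][0],np.ones(len(px))]@R
    return (C+r*((z-C[2])/r[:,2])[:,None])[:,:2]
def card(d,near,zc=0.05,rad=0.08):
    im=d["img"].astype(int); m=((im.min(2)>168)&(im[:,:,0]-im[:,:,2]>8)).astype(np.uint8)
    n,l,s,c=cv2.connectedComponentsWithStats(m)
    best=None
    for i in range(1,n):
        if s[i,4]<60: continue
        w=p2w(d,c[i],zc)[0]; e=np.hypot(*(w-near))
        if e<rad and (best is None or s[i,4]>best[0]): best=(s[i,4],i,w)
    if best is None: return None
    ys,xs=np.nonzero(l==best[1]); W=p2w(d,np.c_[xs,ys],zc)
    rc=cv2.minAreaRect((W*1000).astype(np.float32))
    c,ev=W.mean(0),np.linalg.eigh(np.cov(W.T)); v=ev[1][:,1]
    if v[1]>0: v=-v
    return W.mean(0),np.arctan2(v[1],v[0]),[round(x) for x in rc[1]],best[0]
E
python3 - <<'E'
from h import *
T=ctrl.get_image("top");S=ctrl.get_image("scene")
c1=np.array([(168,108),(445,182),(394,393),(108,315)])/8+[250,155]-.44
W=p2w(T,c1,.05);print("lid corners",W.round(4).tolist(),W.mean(0), [np.hypot(*(W[i]-W[(i+1)%4])).round(4) for i in range(4)])
for d,n in((T,"top"),(S,"scene")): print(n,card(d,W.mean(0)))
P=p2w(T,np.array([(100,186),(103,407)])/5.7+[340,140]-.4,.045);print("posts",P,np.hypot(*(P[0]-P[1])))
B=p2w(T,np.array([(363,142),(376,455)])/5.7+[340,140]-.4,.03);print("bar face",B)
Q=p2w(T,np.array([(405,142),(410,425)])/5.7+[340,140]-.4,.03);print("bar back",Q)
f=p2w(T,np.array([(176,55)])/5.7+[340,140],.045),p2w(T,np.array([(182,545)])/5.7+[340,140],.06);print("fit",f)
a=cv2.resize(S["img"][215:325,210:340][:,:,::-1],None,fx=5,fy=5,interpolation=cv2.INTER_CUBIC); cv2.imwrite("pics/s1.png",a)
for k,p in dict(flange=(277,119),jar=(362,117),plug=(193,221),mug=(200,163)).items(): print(k,p2w(T,p,.04))
E
```

```text
lid corners [[0.5889, 0.1754], [0.5567, 0.0622], [0.4702, 0.0835], [0.5037, 0.1996]] [0.52986915 0.13015741] [np.float64(0.1177), np.float64(0.089), np.float64(0.1208), np.float64(0.0886)]
top (array([0.52961488, 0.13098364]), np.float64(-1.8551870853048307), [83, 57], np.int32(436))
scene (array([0.53416173, 0.13952953]), np.float64(-2.3350459684632376), [55, 51], np.int32(195))
posts [[ 0.57211899 -0.10816253]
 [ 0.44445396 -0.10699374]] 0.12767037906533632
bar face [[ 0.5987815  -0.26275252]
 [ 0.41631593 -0.26370987]]
bar back [[ 0.59844924 -0.28714937]
 [ 0.43329905 -0.28380528]]
fit (array([[ 0.64715126, -0.15514574]]), array([[ 0.3636104 , -0.14953717]]))
flange [[0.75739735 0.15525667]]
jar [[ 0.76021597 -0.12897056]]
plug [[0.41921082 0.42855253]]
mug [[0.61102667 0.40994913]]
```

View pics/s1.png

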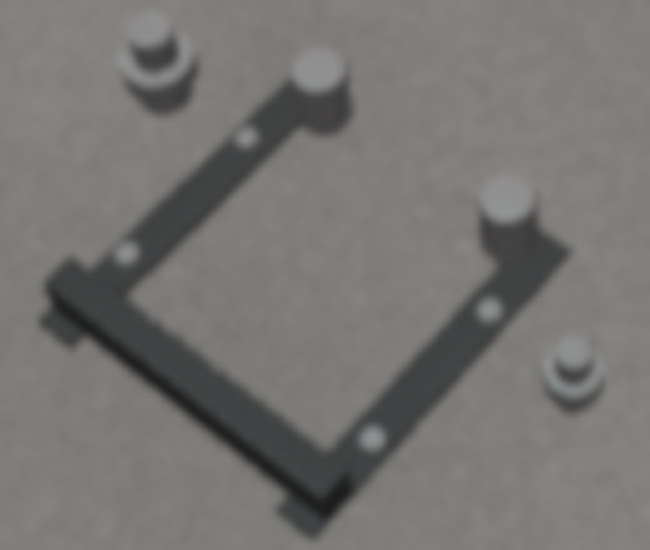

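```bash
cat >> h.py <<'E'
from scipy.spatial.transform import Rotation as Rn
def togo(x,y,z,yawx):
    o=ctrl.get_obs(); R=Rn.from_rotvec(o["tool_rot"]).as_matrix()
    d=R.T@(np.array([x,y,z])-o["tool_pos"]); yaw=np.arctan2(R[1,0],R[0,0])
    r=-(yawx-yaw+np.pi)%(2*np.pi)-np.pi if False else -(((yawx-yaw)+np.pi)%(2*np.pi)-np.pi)
    print("tcp",o["tool_pos"].round(4),"yaw",yaw.round(4),"tilt",R[:,2].round(3)); print("shift units",(d/.06).round(3),"roll units",round(r/.12,2),"t",o["t"],"F",o["contact_force"].round(1),"open",round(o["opening"],4),"q",o["q"].round(2))
E
python3 -c "
from h import *
togo(.557,.222,.22,1.287)"
```

```text
tcp [ 0.2229 -0.5835  0.2415] yaw 0.3648 tilt [-0.     0.001 -1.   ]
shift units [  9.992 -10.555   0.374] roll units -7.69 t 0.2 F [ 0.9 -0.6 -0.1] open 0.0854 q [-1.33  0.05  1.61 -0.    1.48 -0.12]
```

```bash
python3 -m crank '[{"x":0.66,"y":-0.7},{"x":0.66,"y":-0.7},{"x":0.66,"y":-0.7},{"x":0.66,"y":-0.7},{"x":0.66,"y":-0.7},{"x":0.66,"y":-0.7},{"x":0.66,"y":-0.7},{"x":0.66,"y":-0.7},{"x":0.66,"y":-0.7},{"x":0.66,"y":-0.7}]' 0.47 30; python3 -c "
from h import *
togo(.557,.222,.22,1.287)"
```

```text
tcp [ 0.2229 -0.5835  0.2415] yaw 0.3648 tilt [-0.     0.001 -1.   ]
shift units [  9.992 -10.555   0.374] roll units -7.69 t 0.2 F [ 0.9 -0.6 -0.1] open 0.0854 q [-1.33  0.05  1.61 -0.    1.48 -0.12]validation failed for argument at $[0]...
```

```bash
python3 -m crank '[{"x":0.66,"y":-0.7},{"x":0.66,"y":-0.7},{"x":0.66,"y":-0.7},{"x":0.66,"y":-0.7},{"x":0.66,"y":-0.7},{"roll":-1},{"roll":-1},{"roll":-1},{"roll":-1},{"roll":-1}]'; python3 -c "
from h import *
togo(.557,.222,.15,1.287)"
```

```text
tcp [ 0.2229 -0.5835  0.2415] yaw 0.3648 tilt [-0.     0.001 -1.   ]
shift units [  9.991 -10.553   1.54 ] roll units -7.69 t 0.2 F [ 0.9 -0.6 -0.1] open 0.0854 q [-1.33  0.05  1.61 -0.    1.48 -0.12]validation failed for argument at $[0]...
```

All four keys are required in each row.

```bash
python3 -m crank '[{"x":0.66,"y":-0.7,"z":0,"roll":0},{"x":0.66,"y":-0.7,"z":0,"roll":0},{"x":0.66,"y":-0.7,"z":0,"roll":0},{"x":0.66,"y":-0.7,"z":0,"roll":0},{"x":0.66,"y":-0.7,"z":0,"roll":0},{"x":0.66,"y":-0.7,"z":0,"roll":0},{"x":0.66,"y":-0.7,"z":0,"roll":0},{"x":0.66,"y":-0.7,"z":0,"roll":0},{"x":0.66,"y":-0.7,"z":0,"roll":0},{"x":0.66,"y":-0.7,"z":0,"roll":0}]' 0.47 30; python3 -c "
from h import *
togo(.557,.222,.22,1.287)"
```

```text
t: 1.45
tool_pos: [0.4434, -0.0483, 0.2424]
tool_rot: [3.089, 0.57, 0.001]
contact_force: [1.2, -0.7, -0.7]
opening: 0.0451
tcp [ 0.4434 -0.0483  0.2424] yaw 0.3648 tilt [ 0.001 -0.    -1.   ]
shift units [ 3.376 -3.534  0.373] roll units -7.69 t 1.45 F [ 1.2 -0.7 -0.7] open 0.0451 q [-0.28 -0.4   2.01 -0.    1.53  0.93]
```

```bash
python3 -m crank '[{"x":0.68,"y":-0.71,"z":0,"roll":0},{"x":0.68,"y":-0.71,"z":0,"roll":0},{"x":0.68,"y":-0.71,"z":0,"roll":0},{"x":0.68,"y":-0.71,"z":0,"roll":0},{"x":0.66,"y":-0.7,"z":0,"roll":0},{"x":0,"y":0,"z":0,"roll":-1},{"x":0,"y":0,"z":0,"roll":-1},{"x":0,"y":0,"z":0,"roll":-1},{"x":0,"y":0,"z":0,"roll":-1},{"x":0,"y":0,"z":0.5,"roll":-1}]'; python3 -m crank '[{"x":0,"y":0,"z":0.5,"roll":-1},{"x":0,"y":0,"z":0.5,"roll":-1},{"x":0,"y":0,"z":0,"roll":-0.69},{"x":0,"y":0,"z":0,"roll":0}]'; python3 -c "
from h import *
togo(.557,.222,.022,1.287)
d=ctrl.get_image('top'); cv2.imwrite('pics/t1.png',d['img'][:,:,::-1])
d=ctrl.get_image('scene'); cv2.imwrite('pics/s2.png',d['img'][:,:,::-1])"
```

```text
t: 2.7
tool_pos: [0.5585, 0.2211, 0.215]
tool_rot: [2.779, 1.462, 0.009]
contact_force: [-0.3, 0.2, 0.1]
opening: 0.0449
t: 3.2
tool_pos: [0.5564, 0.2205, 0.1516]
tool_rot: [-2.513, -1.884, 0.002]
contact_force: [-0.5, -0.4, 1.0]
opening: 0.0454
tcp [0.5564 0.2205 0.1516] yaw 1.2866 tilt [-0.001 -0.    -1.   ]
shift units [0.028 0.004 2.161] roll units -0.0 t 3.2 F [-0.5 -0.4  1. ] open 0.0454 q [0.25 0.06 1.76 0.   1.32 0.54]
```

View pics/s2.png

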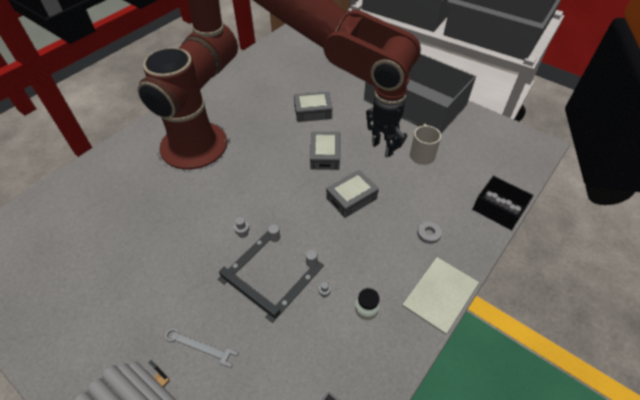

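View pics/t1.png

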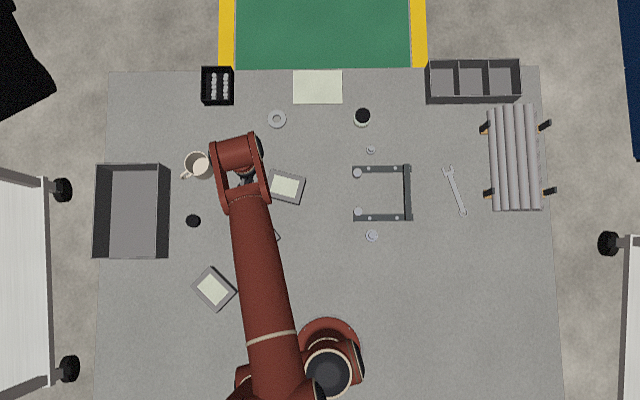

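The hand is poised behind the box at top-view (250,180). The box is still in place, at scene (352,190). Next I'll descend.

```bash
python3 -m crank '[{"x":0,"y":0,"z":0.6,"roll":0},{"x":0,"y":0,"z":0.6,"roll":0},{"x":0,"y":0,"z":0.6,"roll":0},{"x":0,"y":0,"z":0.3,"roll":0},{"x":0,"y":0,"z":0,"roll":0}]'; python3 - <<'E'
from h import *
togo(.557,.222,.022,1.287)
d=ctrl.get_image('scene')
c=w2p(d,[.53,.13,.05])[0];print(c,d["img"][int(c[1])-2:int(c[1])+2,int(c[0])])
x,y=int(c[0])-50,int(c[1])-80
cv2.imwrite('pics/s3.png',cv2.resize(d['img'][y:y+120,x:x+130][:,:,::-1],None,fx=5,fy=5,interpolation=cv2.INTER_CUBIC)); print(x,y)
d=ctrl.get_image('top');print(card(d,(.53,.13)))
E
```

```text
t: 3.92
tool_pos: [0.5561, 0.2204, 0.0254]
tool_rot: [-2.512, -1.885, 0.003]
contact_force: [-0.4, -1.3, 0.3]
opening: 0.0451
tcp [0.5561 0.2204 0.0254] yaw 1.2871 tilt [-0.002 -0.001 -1.   ]
shift units [0.03  0.007 0.057] roll units 0.0 t 3.925 F [-0.4 -1.3  0.3] open 0.0451 q [0.25 0.22 1.82 0.   1.11 0.54]
[352.19503281 188.51506893] [[192 193 174]
 [192 193 174]
 [191 193 173]
 [190 192 172]]
302 108
(array([0.52968663, 0.1296904 ]), np.float64(-1.9294749944508767), [83, 57], np.int32(421))
```

View pics/s3.png

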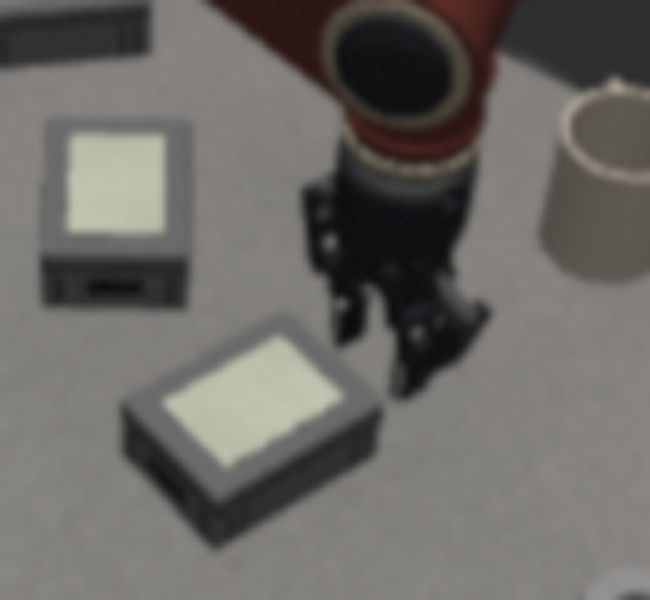

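```bash
cat >> h.py <<'E'
G=np.array([.508,-.1076]); GY=-1.5745
def card2(d,near,zc=.05,rad=.06,thr=140):
    im=d["img"].astype(int); m=((im.min(2)>thr)&(im[:,:,0]-im[:,:,2]>11)).astype(np.uint8)
    n,l,s,c=cv2.connectedComponentsWithStats(m); b=None
    for i in range(1,n):
        if s[i,4]<100: continue
        w=p2w(d,c[i],zc)[0]
        if np.hypot(*(w-near))<rad and (b is None or s[i,4]>s[b,4]): b=i
    if b is None: return None
    ys,xs=np.nonzero(l==b); W=p2w(d,np.c_[xs,ys],zc)
    r=cv2.minAreaRect((W*1000).astype(np.float32)); a=np.deg2rad(r[2]); 
    if r[1][0]<r[1][1]: a+=np.pi/2
    a=GY+((a-GY+np.pi/2)%np.pi)-np.pi/2
    return np.array(r[0])/1000,a,r[1],int(s[b,4])
def gate(p):
    c,s=np.cos(GY),np.sin(GY); d=np.array(p)-G; return np.array([d@[c,s],d@[-s,c]])
def look(near,tag=None):
    for n in("top","scene"):
        d=ctrl.get_image(n); r=card2(d,near)
        if tag: cv2.imwrite(f"pics/{n}_{tag}.png",d["img"][:,:,::-1])
        if r is None: print(n,"none"); continue
        print(n,"box",r[0].round(4),"ang",round(r[1]-GY,3),"card",np.round(r[2],0),r[3],"gate",gate(r[0]).round(4))
    o=ctrl.get_obs(); R=Rn.from_rotvec(o["tool_rot"]).as_matrix(); p=o["tool_pos"]
    print("tcp",p.round(4),"gate",gate(p[:2]).round(4),"push ang",round(np.arctan2(-R[1,0],-R[0,0])-GY,3),"F",o["contact_force"].round(1),"t",o["t"],"q",o["q"].round(2))
E
python3 -m crank '[{"x":-0.15,"y":0,"z":0.1,"roll":0},{"x":-0.15,"y":0,"z":0,"roll":0},{"x":-0.1,"y":0,"z":0,"roll":0}]'; python3 -c "
from h import *
look((.53,.13))"
```

```text
t: 4.4
tool_pos: [0.5502, 0.1972, 0.0207]
tool_rot: [-2.513, -1.885, -0.003]
contact_force: [1.1, 3.6, -2.0]
opening: 0.045
top box [0.5273 0.1247] ang -0.278 card [76. 58.] 289 gate [-0.2324  0.0185]
scene box [0.5265 0.1312] ang -0.283 card [84. 57.] 459 gate [-0.2388  0.0176]
tcp [0.5501 0.1969 0.0206] gate [-0.3046  0.0409] push ang -0.28 F [ 0.4 -0.6  0.1] t 4.5 q [ 0.22  0.2   1.86 -0.    1.09  0.5 ]
```

```bash
python3 - <<'E'
from h import *
d=ctrl.get_image("scene")
P=p2w(d,np.array([(318,70),(507,198)])/5+[210,215]-.4,.045);print(P,P.mean(0),np.hypot(*(P[0]-P[1])), np.arctan2(*(P[1]-P[0])[::-1]))
B=p2w(d,np.array([(75,258),(350,478)])/5+[210,215]-.4,.03);print(B,np.arctan2(*(B[1]-B[0])[::-1]))
a=cv2.imread("pics/top0.png")
g=a[150:230,340:420]
print(card2({**ctrl.get_image("top"),"img":cv2.imread("pics/top0.png")[:,:,::-1]},(.53,.13)),card2({**d,"img":cv2.imread("pics/scene0.png")[:,:,::-1]},(.53,.13)))
E
python3 -m crank '[{"x":-0.15,"y":-0.02,"z":0,"roll":-0.14},{"x":-0.15,"y":-0.02,"z":0,"roll":-0.14},{"x":-0.15,"y":-0.02,"z":0,"roll":-0.14},{"x":-0.15,"y":-0.02,"z":0,"roll":-0.14},{"x":-0.15,"y":-0.02,"z":0,"roll":-0.14}]'; python3 -c "
from h import *
look((.515,.087),'a')"
```

```text
[[ 0.44432702 -0.10691966]
 [ 0.57239516 -0.10691333]] [ 0.50836109 -0.1069165 ] 0.12806813336633752 4.9374418920727e-05
[[ 0.41710809 -0.26145877]
 [ 0.6049091  -0.2652155 ]] -0.020001131225620628
(array([0.52941095, 0.13091698]), np.float64(-1.842595884487293), (83.61693572998047, 57.6884765625), 404) (array([0.52730957, 0.13327097]), np.float64(-1.8578868233601464), (84.49746704101562, 56.53608703613281), 455)
t: 5.22
tool_pos: [0.5332, 0.155, 0.0207]
tool_rot: [2.43, 1.991, 0.001]
contact_force: [1.6, 5.4, 2.6]
opening: 0.0455
top box [0.5166 0.0771] ang -0.192 card [68. 56.] 279 gate [-0.1848  0.0079]
scene box [0.5159 0.0864] ang -0.193 card [84. 57.] 480 gate [-0.1941  0.0072]
tcp [0.5326 0.154  0.0202] gate [-0.2617  0.0237] push ang -0.196 F [-0.3 -0.3  0.2] t 5.325 q [ 0.15  0.13  1.93 -0.    1.08  0.35]
```

```bash
python3 -m crank '[{"x":-0.15,"y":-0.025,"z":0,"roll":-0.18},{"x":-0.15,"y":-0.025,"z":0,"roll":-0.18},{"x":-0.15,"y":-0.025,"z":0,"roll":-0.18},{"x":-0.15,"y":-0.025,"z":0,"roll":-0.18},{"x":-0.15,"y":-0.025,"z":0,"roll":-0.18},{"x":-0.15,"y":-0.025,"z":0,"roll":-0.18}]'; python3 -c "
from h import *
look((.51,.032),'b')"
```

```text
t: 6.08
tool_pos: [0.516, 0.1027, 0.0202]
tool_rot: [-2.296, -2.144, 0.001]
contact_force: [-0.3, 4.4, 0.4]
opening: 0.0451
top box [0.5094 0.0192] ang -0.01 card [62. 56.] 263 gate [-0.1268  0.0009]
scene box [0.5082 0.0327] ang -0.058 card [84. 57.] 508 gate [-0.1403 -0.0003]
tcp [0.5158 0.1019 0.02  ] gate [-0.2095  0.007 ] push ang -0.066 F [ 0.6  0.2 -0.4] t 6.175 q [ 0.05  0.07  2.   -0.    1.08  0.12]
```

```bash
python3 -m crank '[{"x":-0.1,"y":-0.012,"z":0,"roll":-0.11},{"x":-0.1,"y":-0.012,"z":0,"roll":-0.11},{"x":-0.1,"y":-0.012,"z":0,"roll":-0.11},{"x":-0.1,"y":-0.012,"z":0,"roll":-0.11},{"x":-0.1,"y":-0.012,"z":0,"roll":-0.11},{"x":0,"y":0,"z":0,"roll":0}]'; python3 - <<'E'
from h import *
look((.508,.003),'c')
for n,(x,y,w,h) in dict(top=(280,150,140,90),scene=(190,170,150,130)).items():
    im=cv2.imread(f"pics/{n}_c.png")[y:y+h,x:x+w]; cv2.imwrite(f"pics/z{n}_c.png",cv2.resize(im,None,fx=4.6 if n=='scene' else 5.5,fy=4.6 if n=='scene' else 5.5,interpolation=cv2.INTER_CUBIC))
E
```

```text
t: 6.92
tool_pos: [0.5114, 0.0725, 0.0203]
tool_rot: [2.225, 2.217, -0.002]
contact_force: [-0.4, -0.3, 0.1]
opening: 0.0452
top box [ 0.5089 -0.0133] ang 1.561 card [55. 56.] 245 gate [-0.0943  0.0006]
scene box [0.5084 0.0029] ang 0.008 card [57. 85.] 528 gate [-1.105e-01 -1.000e-04]
tcp [0.5117 0.0729 0.0204] gate [-0.1805  0.003 ] push ang 0.0 F [-0.1 -0.6 -0. ] t 7.025 q [-0.    0.05  2.02 -0.    1.07  0.  ]
```

View pics/ztop_c.png

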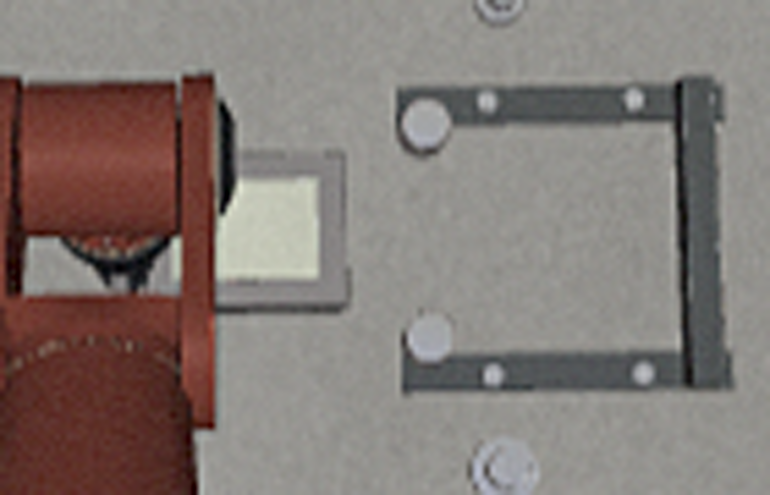

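View pics/zscene_c.png

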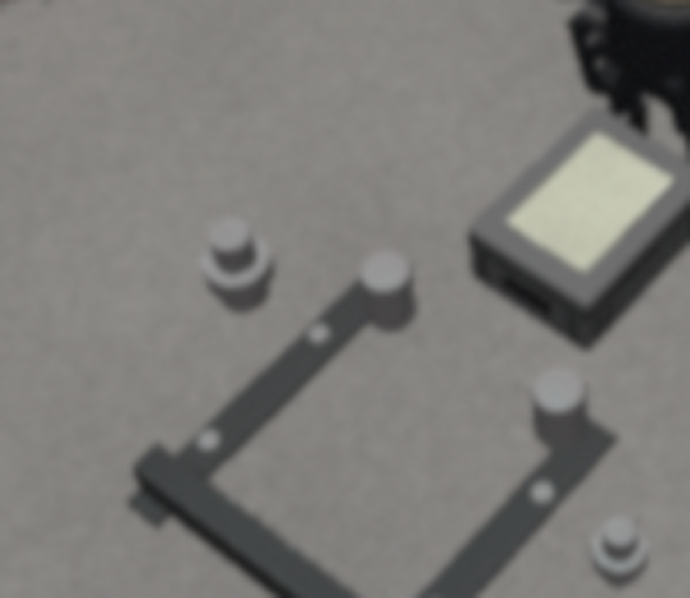

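The top view shows the box front at x≈345, with its centre row ≈229 against a post midpoint of ≈231. That puts it aligned to about 1 mm. Pushing straight on.

```bash
python3 -m crank '[{"x":-0.15,"y":0,"z":0,"roll":0},{"x":-0.15,"y":0,"z":0,"roll":0},{"x":-0.15,"y":0,"z":0,"roll":0},{"x":-0.1,"y":0,"z":0,"roll":0},{"x":0,"y":0,"z":0,"roll":0}]'; python3 - <<'E'
from h import *
look((.508,-.032),'d')
for n,(x,y,w,h) in dict(top=(280,150,140,90),scene=(190,170,150,130)).items():
    im=cv2.imread(f"pics/{n}_d.png")[y:y+h,x:x+w]; cv2.imwrite(f"pics/z{n}_d.png",cv2.resize(im,None,fx=4.6 if n=='scene' else 5.5,fy=4.6 if n=='scene' else 5.5,interpolation=cv2.INTER_CUBIC))
E
```

```text
t: 7.65
tool_pos: [0.5114, 0.0394, 0.0203]
tool_rot: [2.225, 2.216, -0.002]
contact_force: [0.6, 0.0, -0.4]
opening: 0.0453
top box [ 0.5085 -0.0475] ang 1.555 card [52. 56.] 225 gate [-0.0601  0.0002]
scene box [ 0.5084 -0.0302] ang 0.008 card [56. 84.] 549 gate [-0.0774  0.0001]
tcp [0.5113 0.0398 0.0202] gate [-0.1475  0.0027] push ang 0.0 F [ 0.9 -0.5 -0.3] t 7.75 q [-0.07  0.04  2.03 -0.    1.07 -0.06]
```

View pics/ztop_d.png

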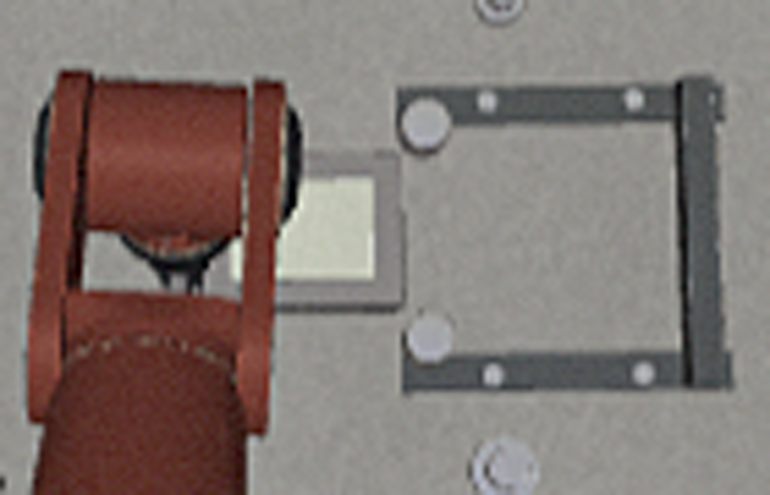

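Box front edge is at x≈403, with lid rows 152–308 against post inner edges at about 150 and 313. It's centred, so I'll continue gently.

```bash
python3 -m crank '[{"x":-0.1,"y":0,"z":0,"roll":0},{"x":-0.1,"y":0,"z":0,"roll":0},{"x":-0.1,"y":0,"z":0,"roll":0},{"x":-0.1,"y":0,"z":0,"roll":0},{"x":-0.1,"y":0,"z":0,"roll":0}]'; python3 - <<'E'
from h import *
look((.508,-.06),'e')
E
```

```text
t: 8.38
tool_pos: [0.5111, 0.0101, 0.0202]
tool_rot: [-2.225, -2.217, 0.0]
contact_force: [-0.1, 3.3, -0.8]
opening: 0.0455
top box [ 0.5113 -0.0784] ang 1.552 card [49. 56.] 193 gate [-0.0292  0.0032]
scene box [ 0.5085 -0.06  ] ang 0.008 card [56. 84.] 569 gate [-0.0476  0.0003]
tcp [0.5113 0.0094 0.0203] gate [-0.117   0.0028] push ang -0.0 F [-0.4 -0.2 -0.3] t 8.475 q [-0.13  0.04  2.03 -0.    1.07 -0.12]
```

```bash
python3 -m crank '[{"x":-0.1,"y":0,"z":0,"roll":0},{"x":-0.1,"y":0,"z":0,"roll":0},{"x":-0.1,"y":0,"z":0,"roll":0},{"x":-0.1,"y":0,"z":0,"roll":0},{"x":-0.1,"y":0,"z":0,"roll":0},{"x":-0.1,"y":0,"z":0,"roll":0},{"x":-0.1,"y":0,"z":0,"roll":0},{"x":-0.1,"y":0,"z":0,"roll":0}]'; python3 - <<'E'
from h import *
look((.508,-.108),'f')
E
```

```text
t: 9.48
tool_pos: [0.5111, -0.0379, 0.0203]
tool_rot: [-2.225, -2.217, 0.0]
contact_force: [-0.1, 3.9, 0.1]
opening: 0.0455
top box [ 0.509  -0.1303] ang 1.548 card [42. 53.] 163 gate [0.0227 0.0011]
scene box [ 0.5071 -0.1081] ang -0.014 card [84. 56.] 598 gate [ 0.0005 -0.0009]
tcp [ 0.5112 -0.0386  0.0203] gate [-0.069   0.0029] push ang -0.0 F [ 0.7  0.6 -0.2] t 9.575 q [-0.22  0.04  2.03 -0.    1.07 -0.22]
```

Box is at gate centre. It's pushed 48 mm and the contact force stayed low (≈4 N), so it isn't rubbing. Continuing.

```bash
python3 -m crank '[{"x":-0.1,"y":0,"z":0,"roll":0},{"x":-0.1,"y":0,"z":0,"roll":0},{"x":-0.1,"y":0,"z":0,"roll":0},{"x":-0.1,"y":0,"z":0,"roll":0},{"x":-0.1,"y":0,"z":0,"roll":0},{"x":-0.1,"y":0,"z":0,"roll":0},{"x":-0.1,"y":0,"z":0,"roll":0},{"x":-0.1,"y":0,"z":0,"roll":0},{"x":-0.1,"y":0,"z":0,"roll":0},{"x":-0.1,"y":0,"z":0,"roll":0}]'; python3 -m crank '[{"x":-0.1,"y":0,"z":0,"roll":0},{"x":-0.1,"y":0,"z":0,"roll":0},{"x":-0.1,"y":0,"z":0,"roll":0},{"x":-0.1,"y":0,"z":0,"roll":0}]'; python3 - <<'E'
from h import *
look((.508,-.192),'g')
im=cv2.imread("pics/scene_g.png")[190:330,190:350]; cv2.imwrite("pics/zg.png",cv2.resize(im,None,fx=4,fy=4,interpolation=cv2.INTER_CUBIC))
im=cv2.imread("pics/top_g.png")[150:240,320:430]; cv2.imwrite("pics/zgt.png",cv2.resize(im,None,fx=5,fy=5,interpolation=cv2.INTER_CUBIC))
E
```

```text
t: 10.82
tool_pos: [0.5109, -0.0979, 0.0204]
tool_rot: [-2.225, -2.217, -0.0]
contact_force: [0.3, 5.1, 2.1]
opening: 0.0453
t: 11.32
tool_pos: [0.5108, -0.1218, 0.0204]
tool_rot: [-2.225, -2.217, -0.0]
contact_force: [0.5, 4.7, 3.2]
opening: 0.0455
top none
scene box [ 0.5073 -0.1921] ang 0.0 card [84. 57.] 679 gate [ 0.0845 -0.0003]
tcp [ 0.5109 -0.1227  0.0204] gate [0.015  0.0029] push ang -0.0 F [0.  0.7 0.4] t 11.425 q [-0.38  0.07  2.   -0.    1.07 -0.37]
```

View pics/zg.png

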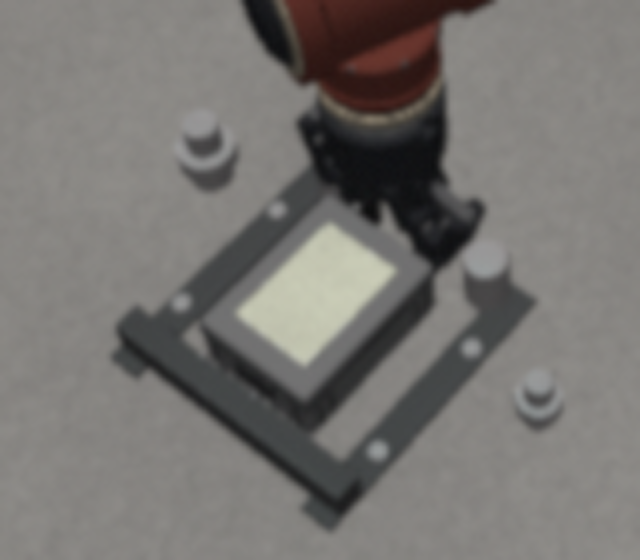

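View pics/zgt.png

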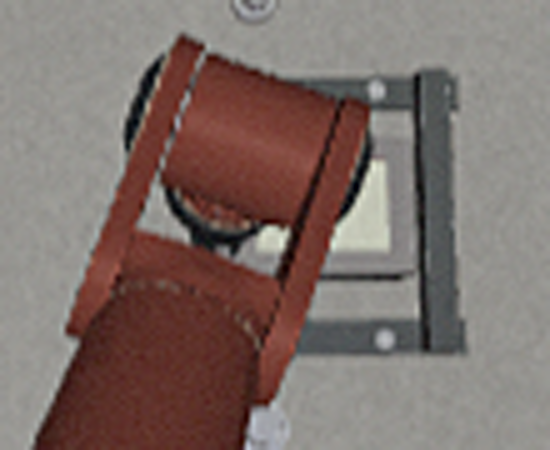

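About 10 mm remains before the bar. I'll use fine steps and watch the force.

```bash
python3 -m crank '[{"x":-0.05,"y":0,"z":0,"roll":0},{"x":-0.05,"y":0,"z":0,"roll":0},{"x":-0.04,"y":0,"z":0,"roll":0}]';python3 -m crank '[{"x":-0.03,"y":0,"z":0,"roll":0}]';python3 -m crank '[{"x":-0.03,"y":0,"z":0,"roll":0}]'
```

```text
t: 11.8
tool_pos: [0.5107, -0.1297, 0.0203]
tool_rot: [-2.225, -2.217, -0.0]
contact_force: [-0.3, 6.0, 2.9]
opening: 0.0454
t: 11.92
tool_pos: [0.5107, -0.1313, 0.0203]
tool_rot: [-2.225, -2.217, -0.001]
contact_force: [-1.1, 10.5, 4.7]
opening: 0.0451
t: 12.05
tool_pos: [0.5107, -0.1312, 0.0203]
tool_rot: [-2.223, -2.214, -0.005]
contact_force: [0.4, 17.8, 7.5]
opening: 0.0457
```

```bash
python3 -m crank '[{"x":-0.03,"y":0,"z":0,"roll":0},{"x":0,"y":0,"z":0,"roll":0},{"x":0,"y":0,"z":0,"roll":0}]'; python3 -c "
from h import *
look((.508,-.201),'h')
im=cv2.imread('pics/scene_h.png')[190:330,190:350]; cv2.imwrite('pics/zh.png',cv2.resize(im,None,fx=4,fy=4,interpolation=cv2.INTER_CUBIC))"
```

```text
t: 12.42
tool_pos: [0.5107, -0.1312, 0.0204]
tool_rot: [-2.221, -2.213, -0.008]
contact_force: [-0.3, 19.7, 7.8]
opening: 0.0453
top none
scene box [ 0.5068 -0.2009] ang -0.013 card [84. 57.] 685 gate [ 0.0933 -0.0009]
tcp [ 0.5107 -0.1312  0.0204] gate [0.0236 0.0028] push ang -0.0 F [-1.5 20.1  8.7] t 12.525 q [-0.4   0.07  1.99  0.01  1.08 -0.4 ]
```

View pics/zh.png

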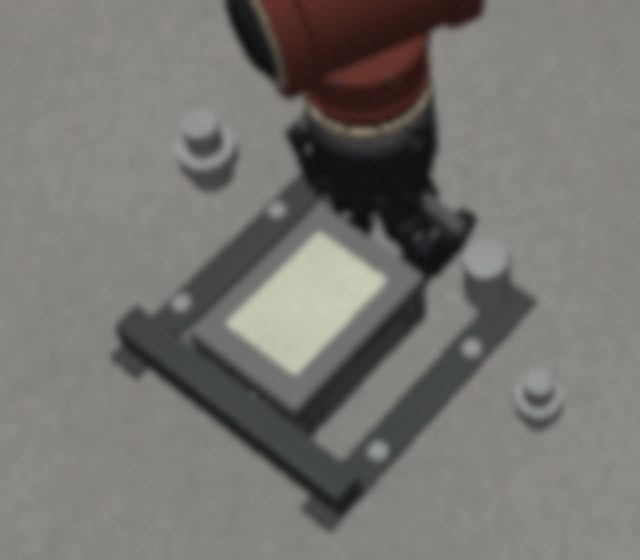

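The box is against the bar with 20 N held and no further movement. Backing straight off, then up.

```bash
python3 -m crank '[{"x":0.05,"y":0,"z":0,"roll":0},{"x":0.05,"y":0,"z":0,"roll":0},{"x":0.1,"y":0,"z":0,"roll":0},{"x":0.2,"y":0,"z":0,"roll":0},{"x":0.4,"y":0,"z":0,"roll":0},{"x":0.4,"y":0,"z":0,"roll":0},{"x":0.4,"y":0,"z":-0.4,"roll":0},{"x":0.4,"y":0,"z":-0.6,"roll":0},{"x":0.6,"y":0,"z":-0.7,"roll":0},{"x":0.6,"y":0,"z":-0.7,"roll":0}]'; python3 -m crank '[{"x":0.6,"y":0,"z":-0.7,"roll":0},{"x":0.6,"y":0,"z":-0.5,"roll":0},{"x":0,"y":0,"z":0,"roll":0},{"x":0,"y":0,"z":0,"roll":0}]';python3 - <<'E'
from h import *
look((.508,-.201),'i')
d=ctrl.get_image("top");print(card(d,(.508,-.201)))
im=cv2.imread("pics/top_i.png")[150:240,320:430]; cv2.imwrite("pics/zi.png",cv2.resize(im,None,fx=6,fy=6,interpolation=cv2.INTER_CUBIC))
E
```

```text
t: 13.78
tool_pos: [0.511, 0.058, 0.1655]
tool_rot: [2.226, 2.217, -0.0]
contact_force: [0.7, -0.1, 0.1]
opening: 0.0453
t: 14.28
tool_pos: [0.5111, 0.1286, 0.2352]
tool_rot: [-2.225, -2.217, 0.002]
contact_force: [0.5, 0.4, -0.3]
opening: 0.0451
top box [ 0.5097 -0.2019] ang -0.01 card [82. 56.] 403 gate [0.0943 0.0021]
scene box [ 0.5074 -0.2013] ang 0.005 card [57. 84.] 679 gate [ 0.0937 -0.0003]
tcp [0.5108 0.1279 0.2343] gate [-0.2355  0.002 ] push ang -0.001 F [-0.4 -0.2  0.3] t 14.375 q [ 0.1  -0.18  1.85 -0.    1.48  0.11]
(array([ 0.50922835, -0.20248273]), np.float64(-1.6194983333272275), [84, 56], np.int32(447))
```

View pics/zi.png

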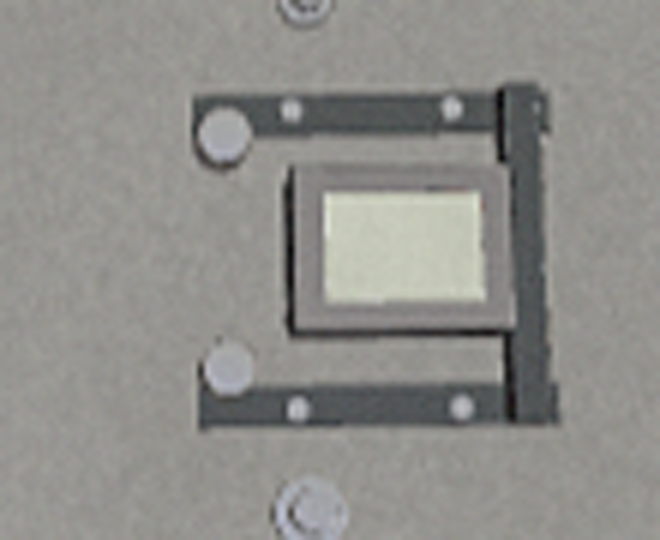

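View pics/top_i.png

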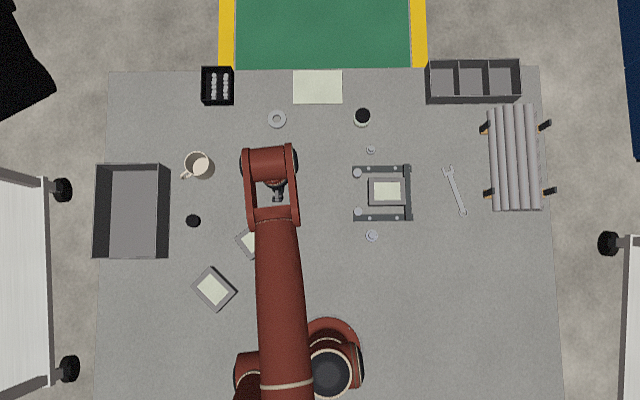

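The box sits flush with the bar: its lid's right edge (510–515) overlaps the bar's face line along its whole length. The bystanders are at the same pixels as before and the hand is clear.

```bash
python3 -c "
from station import ctrl
print(ctrl.finish_job())"
```

```text
the job is handed in; nothing more can be done
None
```

I pushed the rightmost kit box with two partly closed fingers on its rear face. It turned about 0.28 rad along the way, passed between the posts at a force of about 4 N, and came to rest against the stop bar. I held it there at about 20 N with no further movement, then backed the hand straight off and up. I handed the job in at about 14.5 s of robot time.

**Box position:** After the retreat, the two cameras put the box centre at x = 93.7 and 94.3 mm in the gate's frame, where home is 95 mm. They gave y = −0.3 and +2.1 mm, and an angle to the lane within about 0.01 rad.

**Bystanders:** In the last top view they showed no visible shift. I compared them by eye and did not measure each one.

**Disagreements between checks:**
- The cameras differed by about 2 mm across the lane.
- The PCA angle fit on the top image read −0.045 rad, while the rectangle fits gave −0.010 and +0.005. I took it as pixel noise, because that fit had also jumped by 0.07 rad between two earlier readings of the unmoved box.
- The estimates of the gate's own angle varied by up to about 0.02 rad.

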